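# Sort the dismantled radio's parts into the repair bench bays

### The job

Sort the parts of the dismantled radio: slide both loudspeakers along the bench, without lifting them, all the way into the blue-lined bay, and slide the circuit board the same way all the way into the yellow-lined bay. Stand the white cup of screws upright beside the board in the yellow-lined bay, flat on the bench and without ever tipping it over. Leave the solder spool, screwdriver, flux jar and multimeter where they are.

Things in the scene. Friction and masses are not known exactly. Their poses are not given: they have to be found in the camera images.
- speaker_a: a loudspeaker lying face up: black round disc, diameter 78, height 20, with a grey cone and a silver dome on top (to 25.5). Origin: centre of its underside; z up. About 220 g; too wide to grip well, slides on the bench. Sizes in mm.
- speaker_b: same as speaker_a: a loudspeaker lying face up: black round disc, diameter 78, height 20, with a grey cone and a silver dome on top (to 25.5). Origin: centre of its underside; z up. About 220 g; too wide to grip well, slides on the bench. Sizes in mm.
- board: circuit board: green board with small components on a black plastic carrier, 72 along its x, 80 along its y; carrier 14 high, components to 23. Origin: centre of its underside; z up. About 150 g; slides on the bench. Sizes in mm.
- cup: white open plastic cup with some screws in it, standing upright: straight outer wall, diameter 56, height 60, wall 3. Origin: centre of its underside; z up. About 90 g. Sizes in mm.
- bay_left: left-hand (+y) fixed three-sided bay of low aluminium walls on the bench, without floor. Inner length 230 along x, inner depth 120 along y, walls 6 thick and 20 high. Origin: centre of the inner area at bench height; never turned. Its mouth (the full 230, no wall) faces -y, towards the middle of the bench; the back wall is at +y. Sizes in mm.
- bay_right: right-hand (-y) fixed three-sided bay of low aluminium walls on the bench, without floor. Inner length 230 along x, inner depth 120 along y, walls 6 thick and 20 high. Origin: centre of the inner area at bench height; never turned. Its mouth (the full 230, no wall) faces +y, towards the middle of the bench; the back wall is at -y. Sizes in mm.
- mat_blue: blue lining sheet (228 along x, 118 along y, 0.6 thick, glued flat) that marks the loudspeakers' bay: it lies exactly in one of the two bays, left or right differs from run to run. Origin: centre of the bay's inner area, at bench height; axes as the world. Sizes in mm.
- mat_yellow: yellow lining sheet (228 along x, 118 along y, 0.6 thick, glued flat) that marks the circuit board's and cup's bay: it lies exactly in one of the two bays, left or right differs from run to run. Origin: centre of the bay's inner area, at bench height; axes as the world. Sizes in mm.
- spool: bystander: solder spool standing upright, diameter 50, height 48, red flanges, silver core. Origin: centre of its underside. Sizes in mm.
- screwdriver: bystander: screwdriver with a green handle, about 200 long, lying beyond the parts roughly along y. Origin: underside, on its axis; x runs from handle to tip. Sizes in mm.
- flux_jar: bystander: amber glass jar with a black lid, diameter 52, height 55, outside the left bay. Origin: centre of its underside. Sizes in mm.
- multimeter: bystander: yellow multimeter lying flat, 140 x 75 x 32 (with its dial to 39), outside the right bay. Origin: centre of its underside. Sizes in mm.
There are look-alikes about, which are no part of the job. What is meant by the cup is not green, pink or purple, and is the larger of those in its own colour.

How it is judged (in metres and radians):
At the end, for the whole second after the job is handed in: All flat on the bench, at rest, in their own bay: origin from the lining's centre at most 26 mm in y, 80 mm in x (each speaker, blue), 28 and 83 mm (board, yellow), 36 and 90 mm (cup, yellow); all within 0.08 rad of upright (x of speaker_a in the frame of mat_blue between -0.08 and 0.08 m and y of speaker_a in the frame of mat_blue between -0.026 and 0.026 m and height (world z) of each of speaker_a, speaker_b, board, cup below 0.006 m and angle between each of speaker_a, speaker_b, board, cup's own z axis and vertical below 0.08 rad and linear speed of each of speaker_a, speaker_b, board, cup below 0.02 m/s and x of speaker_b in the frame of mat_blue between -0.08 and 0.08 m and y of speaker_b in the frame of mat_blue between -0.026 and 0.026 m and x of board in the frame of mat_yellow between -0.083 and 0.083 m and y of board in the frame of mat_yellow between -0.028 and 0.028 m and x of cup in the frame of mat_yellow between -0.09 and 0.09 m and y of cup in the frame of mat_yellow between -0.036 and 0.036 m); the robot touches nothing.
It fails at once if the cup is tipped over (angle between cup's own z axis and vertical above 0.6 rad).
It fails at once if a loudspeaker or the board is lifted off the bench (origin above 30 mm) instead of slid (height (world z) of any of speaker_a, speaker_b, board above 0.03 m).
It fails at once if the spool, screwdriver, flux jar or multimeter is moved by more than 30 mm or knocked over (distance of any of spool, screwdriver, flux_jar, multimeter from where it was at the start of the episode above 0.03 m or angle between any of spool, flux_jar's own z axis and vertical above 0.6 rad).
It also fails if it takes over 72 s, if anything falls off the work surface, if the arm or the gripper's body presses on something with over 40 N, if the wrist force passes 120 N, or if a joint passes its speed limit or range.

### The arm

A 6-joint arm with a two-finger parallel gripper is mounted at the origin on the work surface. World frame = base frame: x ahead of the robot, y to its left, z up, the work surface at z = 0. Lengths are in mm, angles in rad, forces in N, time in s.
With the tool pointing down it reaches from about 350 to 725 mm from the base axis. Payload 4.3 kg.
Tool frame: the origin (TCP) lies at the very end of the fingers, on their centre line; the grasp point (between the pads) lies 19 mm behind it; z points along the fingers, y is the line along which they close (so a half turn about z gives the same grasp; the last joint's range is limited). The gripper opens to 85 mm and grips with 20 to 120 N. Pads are 22 mm wide; open, the fingers measure 114 mm over their backs; the gripper's body (76 mm by 85 mm) begins 54 mm behind the grasp point. The pads swing forward as they close: fully open they stand 13 mm farther back than shut.
Start: joints at [-1.444, 0.377, 0.081, 1.274, 0, 1.46], TCP at [134.9, -558.989, 231.329] pointing down, gripper open.
Joint ranges: [-2.72, 2.72], [-0.84, 1.66], [-1.02, 1.22], [-1.77, 2.12], [-1.37, 1.28], [-3.14, 3.14]. Speed limits (rad/s): [2.57, 2.57, 3.14, 3.14, 3.14, 3.14].

### API

Orientations are given as a rotation vector (axis times angle).
In Python, from cell import r, kin, imaging, job gives the robot as it stands. Calls block until the motion is done:
- r.reach(position, orientation): joint-space move of the TCP to a pose.
- r.movel(position, frame=None, vel=150): straight line of the TCP; frame=None keeps the orientation; vel is the mean speed in mm/s.
- r.move_joints(angles): joint-space move.
- r.move_gripper(opening, strength=None): opening from 0.0 (shut) to 1.0 (fully open); strength is the grip in N (None keeps the last); returns when the fingers have stopped.
- r.dwell(seconds).
- kin.inverse_kinematics(position, orientation): joint angles nearest the present ones, or None.
- imaging.grab_frame(name): name is "scene" or "top" or "wrist"; returns a dict with "frame" (420x560x3 uint8, red, green, blue), "depth" (420x560 float32, mm along the optical axis (not along the pixel's ray), 0 where there is no reading), "fx", "fy", "cx", "cy" (pixels), "R" (3x3) and "t" (3): a world point X has camera coordinates R X + t; the wrist camera has in their place "hand_eye" (4x4, takes a point from camera to tool coordinates, whose origin is the TCP and whose axes are the flange's). Camera axes: x right, y down, z forward; pixel columns grow to the right and rows downward; lengths in mm; the calibration is good to about 2 mm. A picture is of the moment at which its call begins: read the wrist's pose just before it.
A pose or a line that the arm cannot do raises r.PlanningError and nothing moves.
- job.sign_off(): hands the job in; it is judged then, once.
Readings, each from a call of its own:
- r.get_t(): time.
- r.get_joints(): joint angles.
- r.get_joint_vel(): joint speeds.
- r.get_joint_efforts(): joint torques, N m.
- r.get_tool_pos(): TCP position.
- r.get_eef_rot(): TCP orientation.
- r.get_force(): force on the tool from outside, world axes, zero at the start.
- r.get_moment(): the same for the moment, N m.
- r.get_opening(): opening from 0.0 (shut) to 1.0 (fully open).
- r.get_grip_force(): force on a finger pad.
Only numpy, scipy, OpenCV 4.12 (cv2) and the standard library are available. Lean on these libraries where they do the work, as an engineer would, in place of code of your own. Each camera call takes 0.05 s, during which the arm holds its last target. There are 200 camera calls.

## Working session

There is one attempt and no reset: what is moved stays moved. The work goes in short steps, each a Python script; the robot and the scene stay as the last script left them, time stands still between calls to the robot, and variables do not carry over. Pictures are saved under pics/ and viewed, at most 10 in all, crops included, and the job is handed in when it is done.

```bash
ls; mkdir -p pics
python3 - <<'E'
from cell import r,kin,imaging,job
import cv2,numpy as np,pickle
for n in ("top","scene"):
    f=imaging.grab_frame(n); pickle.dump(f,open(n+".pkl","wb"))
    cv2.imwrite(f"pics/{n}0.png",cv2.cvtColor(f["frame"],cv2.COLOR_RGB2BGR))
    print(n,f["fx"],f["cx"],f["cy"],np.round(f["R"],3).tolist(),np.round(f["t"],1))
print(r.get_t(),r.get_eef_rot())
E
```

```text
pics
top 503.4864453643312 284.4778616714291 207.78282966464116 [[-0.019, -1.0, 0.015], [-0.988, 0.017, -0.156], [0.156, -0.018, -0.988]] [ -29.7  546.8 1256.5]
scene 429.9751008422289 277.1833092881937 196.3049197024764 [[-0.796, 0.605, 0.017], [0.427, 0.581, -0.693], [-0.429, -0.545, -0.72]] [ 430.5 -184.6 1394.4]
0.1 [-3.11778342e+00 -3.70848652e-01  2.17540654e-05]
```

View pics/top0.png

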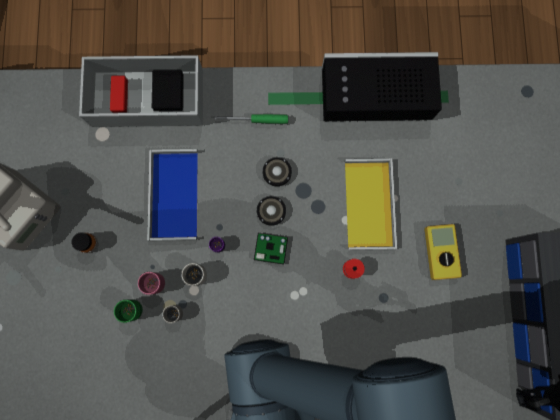

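View pics/scene0.png

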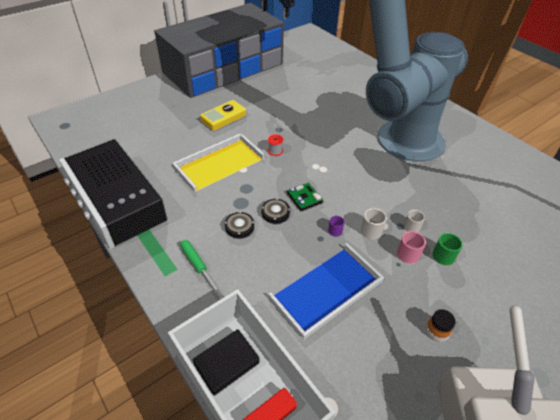

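Top view: the blue bay is on the left (+y) at (173,195) and the yellow bay on the right at (370,204). The speakers are at (277,171) and (270,210), the board at (270,248), the spool at (353,269) and the flux jar at (84,242).
Cup candidates: white (193,274), small white (172,313), pink (150,283), green (127,310), purple (217,244). The larger white one at (193,274) fits the description; I'll check it in a crop and measure.

```bash
cat > h.py <<'E'
import numpy as np,cv2
def cloud(f):
    d=f["depth"]; v,u=np.mgrid[:d.shape[0],:d.shape[1]]
    P=np.stack([(u-f["cx"])/f["fx"]*d,(v-f["cy"])/f["fy"]*d,d],-1)
    W=(P-f["t"])@f["R"]; W[d<=0]=np.nan
    return W
def box(W,u0,u1,v0,v1,zlo,zhi):
    w=W[v0:v1,u0:u1].reshape(-1,3); return w[(w[:,2]>zlo)&(w[:,2]<zhi)]
def circ(p):
    (x,y),rad=cv2.minEnclosingCircle(p[:,:2].astype(np.float32)); return round(x,1),round(y,1),round(rad,1)
E
python3 - <<'E'
import pickle,numpy as np,cv2
from h import *
f=pickle.load(open("top.pkl","rb"));W=cloud(f)
print("bench z",[np.round(W[v,u],1) for v,u in((300,240),(100,240),(200,320),(230,100))])
for n,b in dict(spA=(255,298,150,190,10,35),spB=(250,292,192,228,10,35),cup=(177,208,258,292,50,75),smallcup=(160,184,300,325,25,75),pink=(136,165,268,297,20,75),purple=(205,228,233,254,15,75),spool=(338,368,255,283,40,55),jar=(68,98,230,254,40,62),screw=(208,292,108,128,6,60),meter=(420,465,220,282,20,60),board=(248,296,228,268,7,40)).items():
    p=box(W,*b); print(n,len(p),circ(p),"z",np.percentile(p[:,2],[5,50,98]).round(1),"lo",p.min(0).round(),"hi",p.max(0).round())
    if n=="board": print(cv2.minAreaRect(p[:,:2].astype(np.float32)))
hsv=cv2.cvtColor(f["frame"],cv2.COLOR_RGB2HSV)
for n,lo,hi,b in(("blue",(105,150,60),(130,255,255),(140,210,140,250)),("yellow",(22,150,60),(35,255,255),(335,405,150,255)),("green board",(45,80,30),(90,255,255),(245,298,225,270))):
    m=cv2.inRange(hsv,lo,hi)>0; k=np.zeros_like(m);k[b[2]:b[3],b[0]:b[1]]=1; w=W[m&k]
    w=w[np.isfinite(w[:,0])];print(n,len(w),np.percentile(w,1,0).round(),np.percentile(w,99,0).round(),cv2.minAreaRect(w[:,:2].astype(np.float32)))
f=pickle.load(open("scene.pkl","rb"))
a=cv2.resize(f["frame"][180:280,220:470],(800,320),interpolation=2)
f=pickle.load(open("top.pkl","rb"))
c=cv2.resize(f["frame"][225:325,110:310],(560,280),interpolation=2)
o=np.zeros((600,800,3),np.uint8);o[:320]=a;o[320:,:560]=c
cv2.imwrite("pics/crop.png",o[:,:,::-1])
E
```

```text
bench z [array([313.2,  79.6,  -2. ]), array([ 8.563e+02,  7.650e+01, -8.000e-01]), array([ 572.9, -136.1,   -2.2]), array([501.8, 446.4,   1.3])]
spA 674 (650.4, -21.3, 39.3) z [17.4 22.3 28.5] lo [611. -59.  10.] hi [687.  15.  34.]
spB 687 (549.6, 0.9, 45.3) z [17.7 22.3 28.2] lo [506. -42.  10.] hi [587.  32.  30.]
cup 108 (380.6, 193.6, 28.0) z [52.3 61.  65.3] lo [354. 166.  50.] hi [408. 222.  68.]
smallcup 117 (285.3, 247.8, 22.3) z [26.2 43.7 51.9] lo [264. 226.  25.] hi [306. 270.  54.]
pink 248 (361.7, 301.4, 28.5) z [21.7 50.1 64.8] lo [336. 273.  20.] hi [389. 330.  67.]
purple 88 (456.7, 137.0, 19.5) z [15.8 37.4 47.4] lo [438. 118.  15.] hi [476. 155.  48.]
spool 297 (389.0, -212.9, 24.8) z [45.5 49.5 54.3] lo [ 366. -237.   41.] hi [ 413. -189.   55.]
jar 297 (468.6, 475.3, 24.0) z [48.6 56.1 60.9] lo [446. 451.  40.] hi [492. 498.  62.]
screw 479 (798.8, 49.2, 112.1) z [ 7.  22.1 30.4] lo [776. -63.   6.] hi [829. 161.  33.]
meter 1587 (427.9, -448.3, 76.2) z [28.  34.  42.5] lo [ 357. -490.   21.] hi [ 499. -408.   48.]
board 882 (447.2, -7.9, 71.7) z [11.6 17.5 26.7] lo [395. -66.   7.] hi [499.  57.  31.]
((447.7467956542969, -3.2865829467773438), (123.33890533447266, 98.76944732666016), 86.45380401611328)
blue 3641 [483. 195.  -4.] [704. 310.   9.] ((593.9593505859375, 252.39828491210938), (119.12276458740234, 224.87237548828125), 89.61175537109375)
yellow 3571 [ 450. -321.   -4.] [ 670. -207.    9.] ((560.1249389648438, -264.31854248046875), (117.91348266601562, 226.30674743652344), 89.55935668945312)
green board 619 [408. -42.  11.] [482.  39.  24.] ((444.86419677734375, -1.6865081787109375), (77.55219268798828, 70.40717315673828), 80.74994659423828)
```

View pics/crop.png

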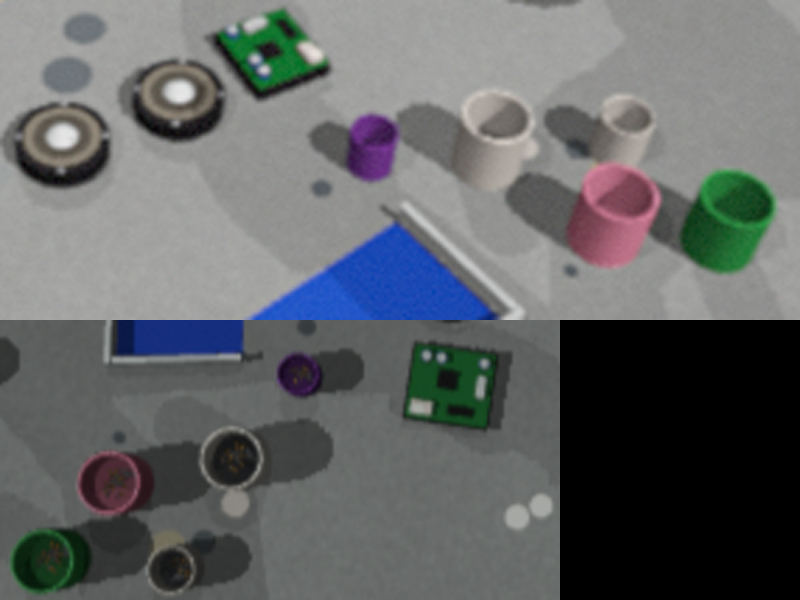

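The crop confirms it. The large white cup (right of the purple one, upper picture at (495,140)) has a 28 mm radius and is 60 mm high. The pale "handle" is only a spot on the bench. Both speakers can go straight along +y. I'll cradle each between half-open fingers, and probe how high the fingertips sit first.

```bash
cat >> h.py <<'E'
from scipy.spatial.transform import Rotation as Ro
from cell import r,kin,imaging,job
def ori(a,pos):
    """tool down, closing line at world angle a (mod pi); choose the smaller last joint"""
    best=None
    for k in (0,np.pi):
        y=np.array([np.cos(a+k),np.sin(a+k),0]); z=np.array([0,0,-1.])
        o=Ro.from_matrix(np.stack([np.cross(y,z),y,z],1)).as_rotvec()
        q=kin.inverse_kinematics(pos,o)
        if q is not None and (best is None or abs(q[5])<best[0]): best=(abs(q[5]),o)
    return best[1]
def lower(zs,thr=4):
    """step down to the bench; returns z of first contact or None"""
    f0=r.get_force()[2]
    for z in zs:
        p=r.get_tool_pos(); r.movel([p[0],p[1],z],vel=40)
        df=r.get_force()[2]-f0
        if df>thr: return z,df
    return None,df
E
python3 - <<'E'
import pickle
from h import *
f=pickle.load(open("top.pkl","rb"));W=cloud(f)
for b in ((255,298,150,190,15,40),(250,292,193,229,15,40)):
    p=box(W,*b);m=np.median(p,0)
    for _ in range(4): p=p[np.hypot(*(p-m)[:,:2].T)<42]; m=(p.min(0)+p.max(0))/2
    print(m.round(1),(p.max(0)-p.min(0)).round(),p.mean(0).round(1))
P=[651,-95,60];o=ori(0,[651,60,5])
for q in ([651,-95,0],[651,214,3],[549,-80,0],[549,214,3]): print(q,np.round(kin.inverse_kinematics(q,o),2))
r.move_gripper(0.6,20)
r.reach(P,o); r.movel([651,-95,12])
print(lower([8,6,4,2,0,-2,-4,-6]),r.get_tool_pos(),r.get_opening(),r.get_t())
E
```

```text
[649.4 -22.1  24.8] [76. 75. 18.] [649.7 -21.2  22.5]
[544.4  -4.5  22.7] [75. 74. 15.] [544.7  -4.2  22.4]
[651, -95, 0] [-0.24  0.69 -0.02  0.86  0.    1.33]
[651, 214, 3] [0.23 0.74 0.08 0.91 0.   1.8 ]
[549, -80, 0] [-0.26  0.52 -0.34  0.71  0.    1.31]
[549, 214, 3] [ 0.26  0.57 -0.24  0.76  0.    1.83]
(-4, np.float64(5.119364198355943)) [650.88268625 -95.374983    -3.20035471] 0.6001695885937374 5.2833
```

Run:
```python
from h import *
o=ori(0,[651,60,5])
for x in (650,545):
    if x==545: r.reach([x,-90,50],o)
    r.movel([x,-90,2],vel=150)
    F=[]
    for y in (-40,60,160,214): r.movel([x,y,2],vel=140); F.append(np.round(r.get_force(),1))
    print(x,F[-2:],r.get_tool_pos().round(1) if hasattr(r.get_tool_pos(),'round') else r.get_tool_pos())
    r.movel([x,185,2]); r.movel([x,185,50])
f=imaging.grab_frame("top");W=cloud(f)
import pickle;pickle.dump(f,open("top1.pkl","wb"))
cv2.imwrite("pics/top1.png",f["frame"][:,:,::-1])
print(r.get_t())
```

```text
650 [array([-0. ,  0.3,  0.3]), array([-0.2, -0.2, -0.4])] [650.  213.8   1.9]
545 [array([0.6, 0.4, 0.3]), array([0.6, 0. , 0.3])] [545.  213.6   1.9]
14.35
```

View pics/top1.png

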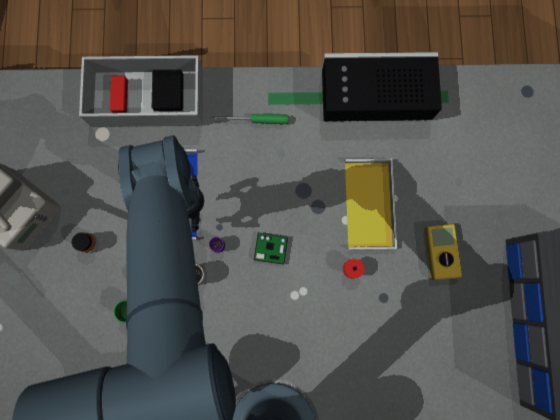

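The arm hides the blue bay, so I'll check the speakers later. The purple cup, board and spool are undisturbed. Next is the board: straddle it on its 72 mm side with a guarded descent, grip lightly and slide it.

Run:
```python
import pickle
from h import *
f=pickle.load(open("top1.pkl","rb"));W=cloud(f)
hsv=cv2.cvtColor(f["frame"],cv2.COLOR_RGB2HSV); m=cv2.inRange(hsv,(45,80,30),(90,255,255))
m[:225]=0;m[270:]=0;m[:,:245]=0;m[:,298:]=0
w=W[(m>0)&np.isfinite(W[...,0])]; rect=cv2.minAreaRect(w[:,:2].astype(np.float32)); print(rect)
c=rect[0]; a=-0.161
o=ori(a,[c[0],c[1],20])
r.move_gripper(1.0,20)
r.reach([c[0],c[1],60],o); r.movel([c[0],c[1],6])
print(lower([2,-1,-4,-6,-8,-10,-12,-14]),r.get_tool_pos(),r.get_t())
```

```text
((445.3476257324219, -1.7523918151855469), (77.62264251708984, 70.3304214477539), 80.1671142578125)
(-14, np.float64(10.663034360045836)) [445.26447376  -1.64499582 -13.17539148] 20.1083
```

Run:
```python
from h import *
p=r.get_tool_pos(); r.movel([p[0],p[1],-3.5],vel=40)
r.move_gripper(0.5,25); print("grip",r.get_opening(),r.get_grip_force(),r.get_force())
assert r.get_opening()>0.75
o=Ro.from_rotvec(r.get_eef_rot()); o=(Ro.from_euler('z',0.161)*o).as_rotvec()
r.movel([517,-150,-3.5],o,vel=120); print(r.get_opening(),r.get_force())
r.movel([517,-260,-3.5],vel=120); print(r.get_opening(),r.get_force(),r.get_tool_pos())
r.move_gripper(1.0); r.movel([517,-260,80],vel=150)
r.reach([440,60,150],o)
f=imaging.grab_frame("top");W=cloud(f)
import pickle;pickle.dump(f,open("top2.pkl","wb"))
cv2.imwrite("pics/top2.png",f["frame"][:,:,::-1]); print(r.get_t())
```

```text
grip 0.8389162232582272 28.475467264652252 [-1.00418776 -0.24116579  4.86291435]
0.8333851256640249 [-0.07268319  1.23564853  4.36916414]
0.8344372139397518 [ 0.46177306 -2.74781846  3.4752872 ] [ 517.22930108 -260.91596278   -3.37634107]
25.725
```

View pics/top2.png

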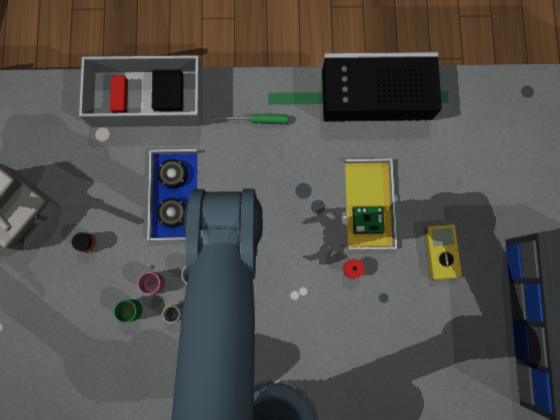

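Both speakers (172,172), (172,212) and the board (368,220) are in their bays. I'll measure them, then move the cup.

Run:
```python
import pickle
from h import *
f=pickle.load(open("top2.pkl","rb"));W=cloud(f)
for n,b,R in (("A",(155,190,156,190,20.5,40),30),("B",(155,187,196,229,20.5,40),30)):
    p=box(W,*b);m=np.median(p,0)
    for _ in range(4): p=p[np.hypot(*(p-m)[:,:2].T)<R]; m=(p.min(0)+p.max(0))/2
    print(n,m.round(1),p.mean(0).round(1),"rel blue",(p.mean(0)-[594,252,0]).round(1))
hsv=cv2.cvtColor(f["frame"],cv2.COLOR_RGB2HSV); m=cv2.inRange(hsv,(45,80,30),(90,255,255))
m[:190]=0;m[250:]=0;m[:,:340]=0;m[:,395:]=0
w=W[(m>0)&np.isfinite(W[...,0])]; print("board",cv2.minAreaRect(w[:,:2].astype(np.float32)),w.mean(0))
x,y=380.6,193.6
o=ori(0,[x,y,26])
r.reach([x,y,120],o); r.movel([x,y,26],vel=120); print(r.get_force())
r.move_gripper(0.4,30); print("grip",r.get_opening(),r.get_grip_force(),r.get_tool_pos())
assert r.get_opening()>0.5
r.movel([x,y,100],vel=100); print(r.get_opening(),r.get_force(),r.get_t())
```

```text
A [648.9 255.5  26.4] [648.5 255.8  23.9] rel blue [54.5  3.8 23.9]
B [544.7 258.7  25.5] [544.7 258.5  24.1] rel blue [-49.3   6.5  24.1]
board ((515.5347900390625, -260.7572021484375), (77.87068939208984, 67.01194763183594), 88.95475006103516) [ 516.25054977 -260.12398383   17.20503523]
[-0.19681994 -0.67634004 -0.26681943]
grip 0.6331072677898056 31.852143835276365 [381.32435312 193.86205812  26.79280811]
0.6330291265020088 [-0.14593175 -0.46392311 -0.38347923] 28.5917
```

Run:
```python
from h import *
r.movel([500,-60,100],vel=180); r.movel([622,-262,100],vel=180); r.movel([622,-262,35],vel=100); r.movel([622,-262,27.5],vel=30)
print(r.get_opening(),r.get_force(),r.get_tool_pos())
r.move_gripper(0.8); r.dwell(.2); r.movel([622,-262,130],vel=120)
r.reach([480,30,200],r.get_eef_rot()); 
f=imaging.grab_frame("top");W=cloud(f)
p=box(W,335,400,160,206,45,75);print(len(p),circ(p),p[:,2].max(),np.median(p[:,2]))
s=imaging.grab_frame("scene")["frame"]
o=np.zeros((560,800,3),np.uint8);o[:260,:800]=cv2.resize(f["frame"][140:290,70:470],(800,300))[:260]
o[260:560,:560]=cv2.resize(s[110:340,120:470],(560,300))
cv2.imwrite("pics/end.png",o[:,:,::-1]);print(r.get_t())
```

```text
0.6363791611612774 [ 0.37266199 -1.23750446 -0.18361443] [ 621.81489345 -261.91568212   27.34009589]
138 (620.7, -261.6, 28.6) 68.32364439255188 58.471995952208104
35.8167
```

View pics/end.png

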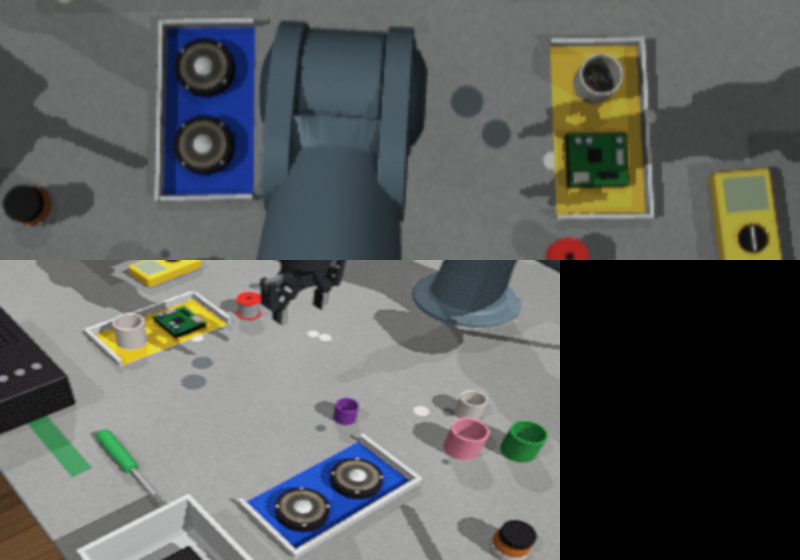

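Both speakers are in the blue bay. The board and the upright cup are in the yellow bay, the bystanders are where they were, and the gripper is clear of everything.

```bash
python3 -c "
from cell import job
print(job.sign_off())"
```

```text
the job is handed in; nothing more can be done
None
```

The job is handed in at about 36 s, but no verdict came back; in the last pictures both speakers are in the blue bay, the board and upright cup are in the yellow bay (all within the limits where measured), and the bystanders look unmoved.

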